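# Pull-test a helmet's chin anchor

## Robot

A 7-joint arm with a two-finger parallel gripper is mounted at the origin on the work surface. World frame = base frame: x ahead of the robot, y to its left, z up, the work surface at z = 0. Lengths are in m, angles in rad, forces in N, time in s.
With the tool pointing down it reaches from about 0.4 to 0.875 m from the base axis. Payload 19.3 kg.
Tool frame: the origin (TCP) lies midway between the tips of the shut fingers; the grasp point (between the pads) lies bot.hold_point_z behind it (bot.hold_point_z is the distance from the TCP to the grasp point, in m); z points along the fingers, y is the line along which they close (so a half turn about z gives the same grasp; the last joint's range is limited). The gripper opens to 85 mm and grips with 20 to 120 N. Pads are 22 mm wide; open, the fingers measure 114 mm over their backs; the gripper's body (76 mm by 85 mm) begins 54 mm behind the grasp point. The pads swing forward as they close: fully open they stand 13 mm farther back than shut.
Start: joints at [1.187, 0.521, -0.036, 1.599, 0.021, 1.021, -0.113], TCP at [0.193, -0.594, 0.231] pointing down, gripper open.
Joint ranges: [-2.91, 2.91], [-0.3, 2.13], [-1.5, 1.42], [0.17, 2.43], [-1.26, 4.41], [0.16, 1.93], [-2.52, 2.52]. Speed limits (rad/s): [1.89, 1.89, 2.39, 2.39, 3.01, 3.01, 3.01].

## Interface

Orientations are given as a unit quaternion [w, x, y, z].
In Python, from plant import bot, vision gives the robot as it stands.
- The arm moves only by the tool jog_arm, never from a script. Its argument "targets" is a list of rows, each an object of numbers: "dx", "dy", "dz": the shift along the tool's x, y, z in cm; "turn": the turn about the tool's z in rad; "fingers": the closure in counts, from 0 (fully open) to 255 (shut). A call has 1 to 12 rows; each row is the pose to reach, as a shift and turn from the pose commanded when the call began, along the tool's axes at that moment; what a row does not reach only later rows make up. A row lasts 1/10 s, in which the tool goes at most 50 mm and 8.59 degrees, less where a joint would pass 70% of its speed; a pose out of reach is approached as far as the arm can. A call with a gripper value outside its range is refused whole. The fingers move at their own pace and stop on an object; "grip_force" is the grip in N (left out, the last holds). Time passes only in rows, so rows that repeat a pose let the fingers close. It gives the time, the measured TCP pose, the force, the opening and the grip force at its end, in the units of the state.
- bot.read_state(): the state, without advancing time (a new reading comes with each control period).
- vision.read_camera(name): name is "scene" or "top"; returns the picture (420x560x3 uint8, red, green, blue); there is no depth.
- vision.calibration(name): a dict with "mtx" (3x3 intrinsics, pixels), "dist_coeffs" ([k1, k2, p1, p2, k3] as OpenCV has them; the pictures are not rectified), "pose" (4x4, takes a point from camera to world coordinates). Camera axes: x right, y up, looking along -z (the intrinsics and any distortion apply to the point x, -y, -z); pixel columns grow to the right and rows downward; lengths in m; the calibration is good to about 2 mm. A picture is of the moment at which its call begins. calibration takes no time and is no camera call.
- bot.sign_off(): hands the job in; it is judged then, once.
The state is a dict: "time_s": time; "joints": joint angles; "qvel": joint speeds; "tau": joint torques, N m; "eef_pos": TCP position; "eef_rot": TCP orientation; "wrist_force": force on the tool from outside, world axes, zero at the start; "torque": the same for the moment, N m; "gripper_width": finger opening in m; "finger_force": force on a finger pad.
Only numpy, scipy, OpenCV 4.12 (cv2) and the standard library are available. Lean on these libraries where they do the work, as an engineer would, in place of code of your own. Each camera call takes 0.05 s, during which the arm holds its last target. There are 200 camera calls.

## Task

Pull-test the helmet's chin anchor on the bench gauge: first push the red drag pointer on top of the gauge all the way back to zero (its end nearest the helmet), then draw the black sprung loop handle out until it has carried the pointer onto the green band, and hold it there for about a second. Then ease the handle all the way home without letting it snap back, leaving the pointer standing on the green band. Leave the mug, the hand lamp and the carton where they are.

Things in the scene. Friction and masses are not known exactly. Their poses are not given: they have to be found in the camera images.
- tester: Fixed pull tester; origin at table height, +z up, +y = the way the handle is pulled, away from the helmet. In its frame (mm): aluminium gauge housing x -32..32, y -110..60, flat top at z 50 with scale and slot; base plate 12 high, y -460..60, x +-50 (+-130 under the helmet, y below -220); yellow helmet 268 across, axis at y -340, top z 196. Only bare table under the handle.
- pull (a joint): Sprung slide with loop handle, m: 0 = fully home, up to 0.115 pulled out along the tester's +y. Spring: about 4 N at 0, 1 N more per 10 mm (12 N at 0.08); let go, it snaps home. Moving out, it carries the pointer along once its value reaches the pointer's; going home it leaves the pointer behind.
- pull_bar (a point): Middle of the outer cross-bar (along tester x) of the black loop handle: a level rectangular loop of 12 mm round bar, centre line 45 mm above the table. Clear opening 80 mm (tester x) by 60 mm (tester y); the opening's centre lies 36 mm from this point towards the housing (tester -y). When home this point is at tester (0, 159, 45) mm.
- pointer (a joint): Red drag pointer, m: 0 = zero of the scale (stop, helmet end), up to 0.115 along the tester's +y. It stays where it is left (about 1.2 N of friction). With the handle home it can be pushed right back to 0. Its index line lies at tester y = -85 mm + value.
- pointer_knob (a point): Centre of the pointer's upright red knob, 24 mm (tester x) by 10 mm (tester y) by 28 mm high, from z 51.5 to 79.5 mm; a thin red needle across the scale marks the same line. At zero it is at tester (0, -85, 65.5) mm.
- band: Green band on the gauge's top on both sides of the slot, 16 mm wide along tester y; its place along the scale varies. Origin at table height under the band's centre, axes parallel to the tester's. The pointer is on the band's centre when pointer value = tester y of this origin + 85 mm.
- mug_mid (a point): Blue mug, 76 mm across, 90 mm high, centre half-way up; bystander.
- lamp_mid (a point): Black hand lamp with a yellow head, lying, 140 mm long, 34 mm high; this point is in the middle of its black body, 13 mm up; bystander.
- carton_mid (a point): Small brown carton with a red stripe, 70 x 120 x 32 mm, centre; bystander.

How it is judged:
By the outcome, as a careful person would: the job done as asked, in the order asked, and still so for the second after the job is handed in, with the robot touching nothing.
It also fails if it takes over 50 s, if anything falls off the work surface, if the arm or the gripper's body presses on something with over 40 N, if the wrist force passes 120 N, or if a joint passes its speed limit or range.

## Working session

There is one attempt and no reset: what is moved stays moved. The work goes in short steps, Python scripts to look and compute and a tool call to move; the robot and the scene stay as the last step left them, time stands still between calls to the robot, and variables do not carry over. Pictures are saved under pics/ and viewed, at most 10 in all, crops included, and the job is handed in when it is done.

Besides the shell and the picture viewer there is one more tool, called by a JSON object that holds its "fn" and its "kwargs". jog_arm: Moves the arm, as the interface text tells. Its arguments: {"type":"object","properties":{"targets":{"type":"array"},"grip_force":{"type":"number"}},"required":["targets"]}

```bash
mkdir -p pics; python3 - <<'E'
from plant import bot, vision
import cv2, numpy as np
s=bot.read_state(); print({k:np.round(v,3) for k,v in s.items()}, bot.hold_point_z)
for n in("scene","top"):
    im=vision.read_camera(n); cv2.imwrite(f"pics/{n}0.png",im[:,:,::-1])
    np.set_printoptions(suppress=True,precision=4); c=vision.calibration(n); print(n,c)
E
```

```text
{'time_s': np.float64(0.0), 'joints': array([ 1.187,  0.522, -0.036,  1.6  ,  0.021,  1.021, -0.113]), 'qvel': array([ 0.001, -0.001,  0.001,  0.   ,  0.   , -0.001,  0.001]), 'tau': array([ 1.0000e-03, -9.2711e+01,  1.9800e+00, -3.6995e+01,  1.8000e-02,
        8.0000e-03, -0.0000e+00]), 'eef_pos': array([ 0.193, -0.594,  0.231]), 'eef_rot': array([-0.001,  0.988,  0.156, -0.   ]), 'wrist_force': array([ 0.147,  0.527, -1.055]), 'torque': array([-0.005,  0.044, -0.015]), 'finger_force': np.float64(0.0), 'gripper_width': np.float64(0.085)} 0.0187
scene {'mtx': array([[479.5008,   0.    , 278.5451],
       [  0.    , 479.5008, 206.9317],
       [  0.    ,   0.    ,   1.    ]]), 'dist_coeffs': array([-0.0843,  0.    ,  0.    ,  0.    ,  0.    ]), 'pose': array([[-0.8569, -0.3735,  0.3553,  0.8643],
       [ 0.5155, -0.6229,  0.5884,  0.4821],
       [ 0.0015,  0.6874,  0.7263,  0.7052],
       [ 0.    ,  0.    ,  0.    ,  1.    ]])}
top {'mtx': array([[424.17  ,   0.    , 279.113 ],
       [  0.    , 424.17  , 210.1915],
       [  0.    ,   0.    ,   1.    ]]), 'dist_coeffs': array([0.0325, 0.    , 0.    , 0.    , 0.    ]), 'pose': array([[ 0.027 ,  0.9895, -0.1418,  0.4802],
       [-0.9996,  0.0273,  0.0005, -0.038 ],
       [ 0.0044,  0.1418,  0.9899,  0.7227],
       [ 0.    ,  0.    ,  0.    ,  1.    ]])}
```

View pics/scene0.png

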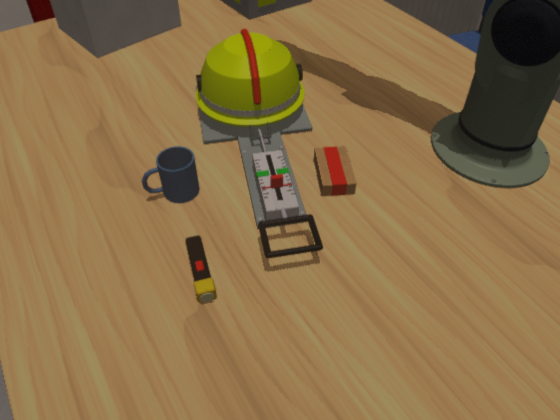

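View pics/top0.png

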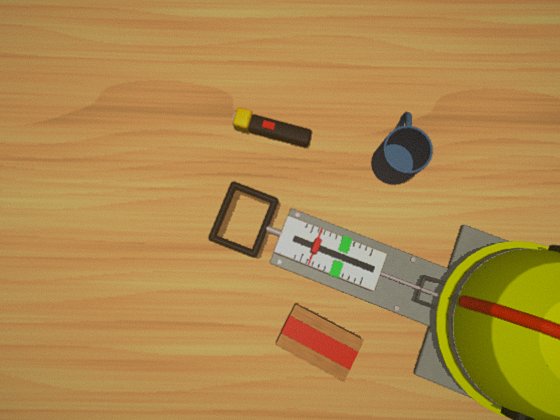

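The scene view shows the gauge with the handle home at about (290,236). The top view shows the loop at about (243,220), the pointer knob at about (316,245) and the green band at about (341,256), with the helmet on the right. I'll enlarge the top view around the gauge.

```bash
python3 - <<'E'
import cv2
im=cv2.imread("pics/top0.png")[170:300,200:400]
cv2.imwrite("pics/crop1.png",cv2.resize(im,None,fx=4,fy=4,interpolation=cv2.INTER_CUBIC))
E
```

```text
(no output)
```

View pics/crop1.png

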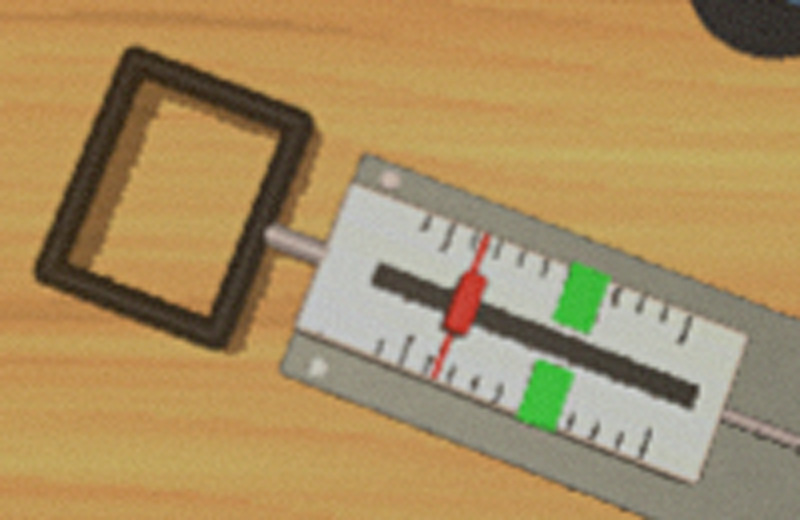

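```bash
cat > h.py <<'E'
import numpy as np, cv2
from scipy.optimize import least_squares
from plant import bot, vision
def cam(n):
    c=vision.calibration(n); P=np.array(c["pose"]); F=np.diag([1,-1,-1])
    R=F@P[:3,:3].T; return R,-R@P[:3,3],np.array(c["mtx"]),np.array(c["dist_coeffs"],float)
def proj(n,X):
    R,t,K,d=cam(n); return cv2.projectPoints(np.array(X,float),cv2.Rodrigues(R)[0],t,K,d)[0][:,0]
def ray(n,uv,z):
    R,t,K,d=cam(n); p=cv2.undistortPoints(np.array(uv,float).reshape(-1,1,2),K,d)[:,0]
    v=np.c_[p,np.ones(len(p))]@R; C=-R.T@t; return C+v*((z-C[2])/v[:,2])[:,None]
def T2W(q,X):
    X=np.array(X,float); c,s=np.cos(q[2]),np.sin(q[2])
    return np.c_[q[0]+c*X[:,0]-s*X[:,1], q[1]+s*X[:,0]+c*X[:,1], X[:,2]]
def W2T(q,W):
    W=np.array(W,float); c,s=np.cos(q[2]),np.sin(q[2]); d=W[:,:2]-q[:2]
    return np.c_[c*d[:,0]+s*d[:,1], -s*d[:,0]+c*d[:,1]]
E
cat > fit.py <<'E'
from h import *
np.set_printoptions(suppress=True,precision=4)
X=np.array([[52,165,45],[52,81,45],[-52,81,45],[-52,165,45],[32,60,50],[-32,60,50],[32,-110,50],[-32,-110,50],[50,60,12],[-50,60,12]])/1000
uv=np.array([[133,48],[312,115],[230,350],[38,275],[355,185],[298,330],[747,338],[697,482],[367,155],[283,372]])/4+[200,170]-.375
r=least_squares(lambda q:(proj("top",T2W(q,X))-uv).ravel(),[0.45,-0.05,-0.3],loss="soft_l1")
q=r.x; print(q, (proj("top",T2W(q,X))-uv).round(1).tolist()); np.save("q.npy",q)
f=lambda c:np.array(c)/4+[200,170]-.375
print("needle",W2T(q,ray("top",f([[486,235],[436,377]]),.0515)))
print("band",W2T(q,ray("top",f([[583,297],[545,395]]),.050)))
print("bar",T2W(q,[[0,.159,.045],[0,.123,.045],[0,-.085,.0655]]))
print("mug/lamp/carton",ray("top",[[400,155]],.09),ray("top",[[243,119],[310,138]],.02),ray("top",[[320,345],[292,304],[361,352]],.032))
print("mug..T",W2T(q,ray("top",[[402,150]],.09)),W2T(q,ray("top",[[243,119],[310,138]],.02)),W2T(q,ray("top",[[292,304],[361,345]],.032)))
print(proj("scene",T2W(q,[[0,.159,.045],[32,.06,.05],[0,-.085+.03,.05]]*np.array([1,1,1]))))
s=bot.read_state(); from scipy.spatial.transform import Rotation as Ro
print(Ro.from_quat(s["eef_rot"],scalar_first=True).as_matrix())
E
python3 fit.py
```

```text
[ 0.5197 -0.0985 -0.3488] [[-0.3, -1.7], [3.0, 0.3], [-0.6, 1.6], [-1.4, 1.0], [-0.1, -1.5], [-0.6, -0.4], [2.3, -0.5], [1.1, 2.0], [0.2, -0.8], [-0.7, 0.2]]
needle [[ 0.0301  0.0032]
 [-0.0295  0.0017]]
band [[ 0.0213 -0.0413]
 [-0.0202 -0.0407]]
bar [[ 0.574   0.0509  0.045 ]
 [ 0.5617  0.0171  0.045 ]
 [ 0.4906 -0.1784  0.0655]]
mug/lamp/carton [[ 0.6614 -0.2212  0.09  ]] [[ 0.7379  0.0282  0.02  ]
 [ 0.7073 -0.0879  0.02  ]] [[ 0.3674 -0.1082  0.032 ]
 [ 0.4289 -0.0629  0.032 ]
 [ 0.3588 -0.1724  0.032 ]]
mug..T [[ 0.1837 -0.067 ]] [[0.1617 0.1936]
 [0.1727 0.0741]] [[-0.0975  0.0025]
 [-0.1161 -0.1209]]
[[   293.0979    250.9254]
 [-29152.701    4353.1588]
 [   270.8955    168.076 ]]
[[ 0.9512  0.3087 -0.0004]
 [ 0.3087 -0.9512  0.0009]
 [-0.0001 -0.001  -1.    ]]
```

The pointer stands at about 88 mm and the band centre at about 44 mm. I'll keep the fingers shut and turn the tool so that its x axis lies along tester +y. First I raise it and cross over the helmet.

{"fn": "jog_arm", "kwargs": {"targets": [{"dz":-5,"fingers":255},{"dz":-7,"fingers":255},{"dx":48.5,"dy":-39.8,"dz":-7,"turn":-0.908,"fingers":255},{"dx":48.5,"dy":-39.8,"dz":-7,"turn":-0.908,"fingers":255},{"dx":48.5,"dy":-39.8,"dz":-7,"turn":-0.908,"fingers":255},{"dx":48.5,"dy":-39.8,"dz":-7,"turn":-0.908,"fingers":255},{"dx":48.5,"dy":-39.8,"dz":-7,"turn":-0.908,"fingers":255},{"dx":48.5,"dy":-39.8,"dz":-7,"turn":-0.908,"fingers":255},{"dx":48.5,"dy":-39.8,"dz":-7,"turn":-0.908,"fingers":255},{"dx":48.5,"dy":-39.8,"dz":-7,"turn":-0.908,"fingers":255},{"dx":48.5,"dy":-39.8,"dz":-7,"turn":-0.908,"fingers":255},{"dx":48.5,"dy":-39.8,"dz":-7,"turn":-0.908,"fingers":255}]}}

```text
schema error: expected keys dx, dy, dz, turn, fingers
```

{"fn": "jog_arm", "kwargs": {"targets": [{"dx":0,"dy":0,"dz":-5,"turn":0,"fingers":255},{"dx":0,"dy":0,"dz":-7,"turn":0,"fingers":255},{"dx":48.5,"dy":-39.8,"dz":-7,"turn":-0.908,"fingers":255},{"dx":48.5,"dy":-39.8,"dz":-7,"turn":-0.908,"fingers":255},{"dx":48.5,"dy":-39.8,"dz":-7,"turn":-0.908,"fingers":255},{"dx":48.5,"dy":-39.8,"dz":-7,"turn":-0.908,"fingers":255},{"dx":48.5,"dy":-39.8,"dz":-7,"turn":-0.908,"fingers":255},{"dx":48.5,"dy":-39.8,"dz":-7,"turn":-0.908,"fingers":255},{"dx":48.5,"dy":-39.8,"dz":-7,"turn":-0.908,"fingers":255},{"dx":48.5,"dy":-39.8,"dz":-7,"turn":-0.908,"fingers":255},{"dx":48.5,"dy":-39.8,"dz":-7,"turn":-0.908,"fingers":255},{"dx":48.5,"dy":-39.8,"dz":-7,"turn":-0.908,"fingers":255}]}}

```text
time_s: 1.3
eef_pos: [0.4632, -0.1717, 0.3013]
eef_rot: [0.0, 0.819, 0.573, -0.0]
wrist_force: [0.9, -1.0, 0.2]
gripper_width: 0.0003
finger_force: 0.0
```

```bash
cat > where.py <<'E'
from h import *
from scipy.spatial.transform import Rotation as Ro
np.set_printoptions(suppress=True,precision=4)
q=np.load("q.npy"); s=bot.read_state(); R=Ro.from_quat(s["eef_rot"],scalar_first=True).as_matrix()
c,n=np.cos(q[2]),np.sin(q[2]); f=s["wrist_force"]
print("t",round(float(s["time_s"]),2),"tester xy",W2T(q,[s["eef_pos"]]),"z",s["eef_pos"][2],"yaw err",np.degrees(np.arctan2(R[1,0],R[0,0])-np.pi/2-q[2]),"F tester",[c*f[0]+n*f[1],-n*f[0]+c*f[1],f[2]],"w",s["gripper_width"], "tilt",R[:,2])
E
python3 where.py
```

```text
t 1.3 tester xy [[-0.0281 -0.0881]] z 0.3013446698867575 yaw err -0.03097519554088512 F tester [np.float64(1.2143918217207308), np.float64(-0.6467130797072722), np.float64(0.22093516044864306)] w 0.0002667072838430483 tilt [ 0.     -0.0002 -1.    ]
```

{"fn": "jog_arm", "kwargs": {"targets": [{"dx":12.3,"dy":2.8,"dz":0,"turn":0,"fingers":255},{"dx":12.3,"dy":2.8,"dz":0,"turn":0,"fingers":255},{"dx":12.3,"dy":2.8,"dz":0,"turn":0,"fingers":255},{"dx":12.3,"dy":2.8,"dz":5,"turn":0,"fingers":255},{"dx":12.3,"dy":2.8,"dz":10,"turn":0,"fingers":255},{"dx":12.3,"dy":2.8,"dz":15,"turn":0,"fingers":255},{"dx":12.3,"dy":2.8,"dz":19,"turn":0,"fingers":255},{"dx":12.3,"dy":2.8,"dz":22,"turn":0,"fingers":255},{"dx":12.3,"dy":2.8,"dz":22.5,"turn":0,"fingers":255}]}}

```text
time_s: 2.2
eef_pos: [0.5291, -0.0672, 0.0732]
eef_rot: [-0.002, 0.819, 0.574, -0.002]
wrist_force: [-0.8, 0.8, 0.3]
gripper_width: -0.0001
finger_force: 0.0
```

```bash
python3 where.py; python3 - <<'E'
from h import *
im=vision.read_camera("scene")[:,:,::-1]
cv2.imwrite("pics/s2.png",cv2.resize(im[110:260,180:380],None,fx=4,fy=4,interpolation=cv2.INTER_CUBIC))
E
```

```text
t 2.2 tester xy [[-0.0019  0.0326]] z 0.07321888587574188 yaw err 0.01727016598371125 F tester [np.float64(-1.0488134095365715), np.float64(0.4581562646899581), np.float64(0.33468538251048546)] w -8.393348580595521e-05 tilt [-0.0052  0.0007 -1.    ]
```

View pics/s2.png

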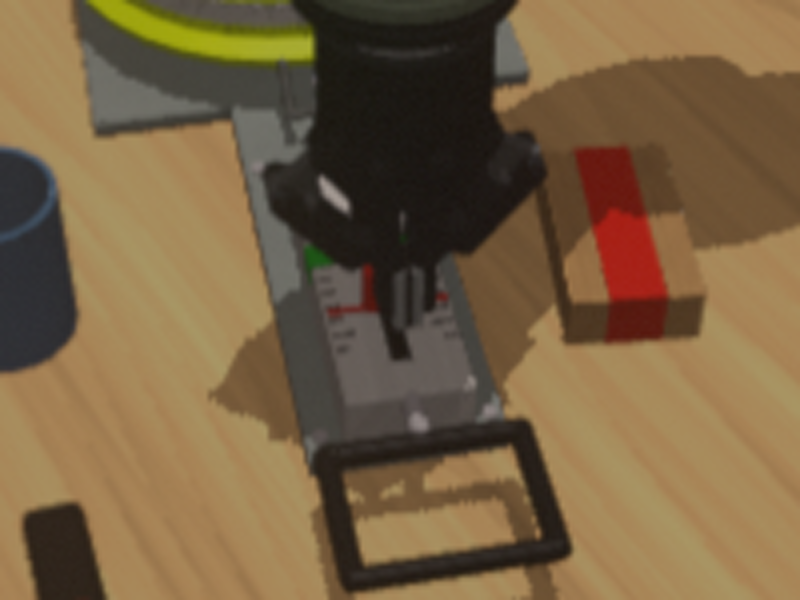

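The view shows the shut fingers at crop (408,310), just in front of the red knob at (370,290) on the handle side. The loop is home. I'll lower the fingers and push the knob toward the helmet.

{"fn": "jog_arm", "kwargs": {"targets": [{"dx":0.2,"dy":0.3,"dz":0.8,"turn":0,"fingers":255},{"dx":0.2,"dy":0.3,"dz":1.5,"turn":0,"fingers":255},{"dx":-0.5,"dy":0.3,"dz":1.5,"turn":0,"fingers":255},{"dx":-1.2,"dy":0.3,"dz":1.5,"turn":0,"fingers":255},{"dx":-2,"dy":0.3,"dz":1.5,"turn":0,"fingers":255},{"dx":-3.2,"dy":0.3,"dz":1.5,"turn":0,"fingers":255},{"dx":-4.4,"dy":0.3,"dz":1.5,"turn":0,"fingers":255},{"dx":-5.6,"dy":0.3,"dz":1.5,"turn":0,"fingers":255},{"dx":-6.8,"dy":0.3,"dz":1.5,"turn":0,"fingers":255},{"dx":-8,"dy":0.3,"dz":1.5,"turn":0,"fingers":255},{"dx":-9,"dy":0.3,"dz":1.5,"turn":0,"fingers":255},{"dx":-9.5,"dy":0.3,"dz":1.5,"turn":0,"fingers":255}]}}

```text
time_s: 3.45
eef_pos: [0.5009, -0.159, 0.0613]
eef_rot: [0.0, 0.819, 0.573, -0.0]
wrist_force: [1.4, 0.9, -0.0]
gripper_width: 0.0002
finger_force: 0.6
```

```bash
python3 where.py
```

```text
t 3.45 tester xy [[ 0.003  -0.0633]] z 0.06127818429548666 yaw err -0.07532005759362842 F tester [np.float64(0.991768042807047), np.float64(1.2656142727099708), np.float64(-0.006043635932664548)] w 0.00022423122265757516 tilt [-0.0002 -0.0002 -1.    ]
```

{"fn": "jog_arm", "kwargs": {"targets": [{"dx":-0.2,"dy":0,"dz":0,"turn":0,"fingers":255},{"dx":-0.4,"dy":0,"dz":0,"turn":0,"fingers":255},{"dx":-0.6,"dy":0,"dz":0,"turn":0,"fingers":255},{"dx":-0.7,"dy":0,"dz":0,"turn":0,"fingers":255},{"dx":-0.7,"dy":0,"dz":0,"turn":0,"fingers":255}]}}

```text
time_s: 3.95
eef_pos: [0.4993, -0.1632, 0.0613]
eef_rot: [-0.0, 0.819, 0.574, 0.001]
wrist_force: [2.5, 6.4, -1.0]
gripper_width: 0.0004
finger_force: 3.2
```

```bash
python3 where.py
```

```text
t 3.95 tester xy [[ 0.003  -0.0678]] z 0.061272525824431295 yaw err 0.05204907428059922 F tester [np.float64(0.19467798407239734), np.float64(6.863385635193418), np.float64(-0.9961582897030301)] w 0.00038771062735931515 tilt [ 0.0005  0.0012 -1.    ]
```

{"fn": "jog_arm", "kwargs": {"targets": [{"dx":-0.2,"dy":0,"dz":0,"turn":0,"fingers":255},{"dx":-0.2,"dy":0,"dz":0,"turn":0,"fingers":255},{"dx":0.3,"dy":0,"dz":0,"turn":0,"fingers":255},{"dx":0.8,"dy":0,"dz":0,"turn":0,"fingers":255},{"dx":0.8,"dy":0,"dz":-4,"turn":0,"fingers":255},{"dx":0.8,"dy":0,"dz":-7,"turn":0,"fingers":255},{"dx":5.8,"dy":-0.2,"dz":-7,"turn":0,"fingers":255},{"dx":10.8,"dy":-0.2,"dz":-7,"turn":0,"fingers":255},{"dx":15.8,"dy":-0.2,"dz":-7,"turn":0,"fingers":255},{"dx":19.4,"dy":-0.2,"dz":-7,"turn":0,"fingers":255},{"dx":19.4,"dy":-0.2,"dz":-7,"turn":0,"fingers":255}]}}

```text
time_s: 5.05
eef_pos: [0.5644, 0.0246, 0.1315]
eef_rot: [-0.001, 0.817, 0.576, 0.001]
wrist_force: [0.1, -1.1, 0.0]
gripper_width: 0.0001
finger_force: 0.0
```

```bash
python3 where.py; python3 - <<'E'
from h import *
a=vision.read_camera("scene")[:,:,::-1];b=vision.read_camera("top")[:,:,::-1]
z=lambda i:cv2.resize(i,(400,560),interpolation=cv2.INTER_CUBIC)
cv2.imwrite("pics/s3.png",np.hstack([z(a[120:288,220:340]),z(b[150:318,270:390])]))
E
```

```text
t 5.05 tester xy [[-0.0001  0.131 ]] z 0.13146362344522544 yaw err 0.3517278493946558 F tester [np.float64(0.4408438886355945), np.float64(-1.018711987157839), np.float64(0.04646973826847865)] w 5.402270866218722e-05 tilt [ 0.0009  0.0023 -1.    ]
```

View pics/s3.png

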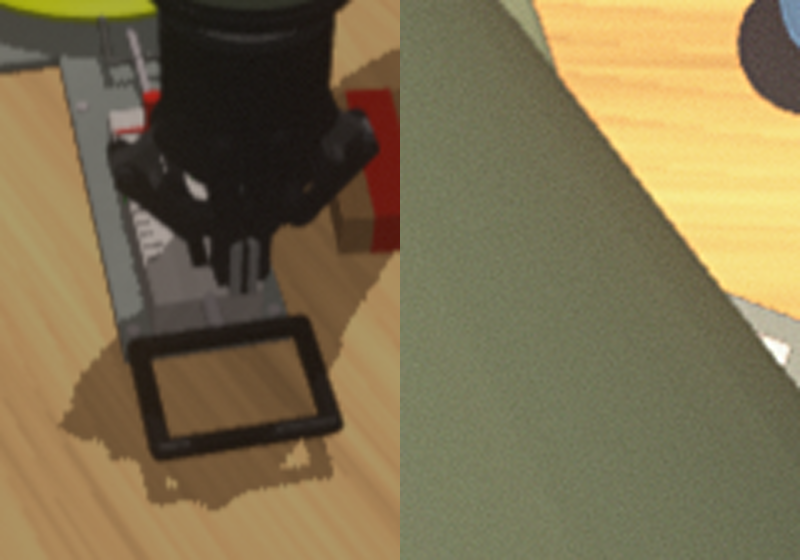

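In the left half, the red needle is now at the helmet end of the scale, about crop (128,130). The fingers hover above the loop. I'll lower them inside the loop, then take up contact with the outer bar.

{"fn": "jog_arm", "kwargs": {"targets": [{"dx":0.1,"dy":0,"dz":4,"turn":0,"fingers":255},{"dx":0.1,"dy":0,"dz":7,"turn":0,"fingers":255},{"dx":0.1,"dy":0,"dz":9.5,"turn":0,"fingers":255},{"dx":0.1,"dy":0,"dz":10.6,"turn":0,"fingers":255},{"dx":0.1,"dy":0,"dz":10.6,"turn":0,"fingers":255},{"dx":0.6,"dy":0,"dz":10.6,"turn":0,"fingers":255},{"dx":1,"dy":0,"dz":10.6,"turn":0,"fingers":255},{"dx":1.4,"dy":0,"dz":10.6,"turn":0,"fingers":255},{"dx":1.8,"dy":0,"dz":10.6,"turn":0,"fingers":255},{"dx":2.2,"dy":0,"dz":10.6,"turn":0,"fingers":255},{"dx":2.6,"dy":0,"dz":10.6,"turn":0,"fingers":255},{"dx":2.6,"dy":0,"dz":10.6,"turn":0,"fingers":255}]}}

```text
time_s: 6.35
eef_pos: [0.5725, 0.043, 0.0256]
eef_rot: [0.0, 0.819, 0.574, -0.0]
wrist_force: [-0.7, -4.5, 3.0]
gripper_width: -0.0
finger_force: 2.2
```

```bash
python3 where.py; python3 - <<'E'
from h import *
q=np.load("q.npy")
p=proj("scene",T2W(q,[[.030,-.085,.0515],[.02,-.085,.0515],[0,-.085,.0795]])); print((p-[220,120])*400/120)
E
```

```text
t 6.35 tester xy [[0.0013 0.151 ]] z 0.02559338354651174 yaw err -0.013566143731078926 F tester [np.float64(0.8511222934595654), np.float64(-4.434386835878223), np.float64(2.953294985282754)] w -2.7027137419606494e-05 tilt [ 0.0001 -0.0007 -1.    ]
[[113.42685249 132.88006144]
 [129.30418749 130.86073646]
 [160.31057212  92.04031552]]
```

Projecting the zero pose gives the needle at crop (113–129, 131–133), which matches the picture, so the pointer is at zero. The loop is engaged. I'll draw it out slowly and stop short of the band to look.

{"fn": "jog_arm", "kwargs": {"targets": [{"dx":0.3,"dy":0,"dz":0,"turn":0,"fingers":255},{"dx":0.6,"dy":0,"dz":0,"turn":0,"fingers":255},{"dx":0.9,"dy":0,"dz":0,"turn":0,"fingers":255},{"dx":1.2,"dy":0,"dz":0,"turn":0,"fingers":255},{"dx":1.5,"dy":0,"dz":0,"turn":0,"fingers":255},{"dx":1.8,"dy":0,"dz":0,"turn":0,"fingers":255},{"dx":2.1,"dy":0,"dz":0,"turn":0,"fingers":255},{"dx":2.4,"dy":0,"dz":0,"turn":0,"fingers":255},{"dx":2.6,"dy":0,"dz":0,"turn":0,"fingers":255},{"dx":2.6,"dy":0,"dz":0,"turn":0,"fingers":255}]}}

```text
time_s: 7.35
eef_pos: [0.5811, 0.0667, 0.0254]
eef_rot: [0.0, 0.819, 0.573, -0.001]
wrist_force: [-3.3, -6.5, 6.8]
gripper_width: 0.0005
finger_force: 3.5
```

```bash
python3 where.py; python3 - <<'E'
from h import *
a=vision.read_camera("scene")[:,:,::-1]
cv2.imwrite("pics/s4.png",cv2.resize(a[130:250,230:350],(600,600),interpolation=cv2.INTER_CUBIC))
E
```

```text
t 7.35 tester xy [[0.0012 0.1762]] z 0.02544580631980096 yaw err -0.04718870309951246 F tester [np.float64(-0.9016418970873223), np.float64(-7.258206650304825), np.float64(6.827325034406427)] w 0.00046695379524352407 tilt [-0.0006 -0.0013 -1.    ]
```

View pics/s4.png

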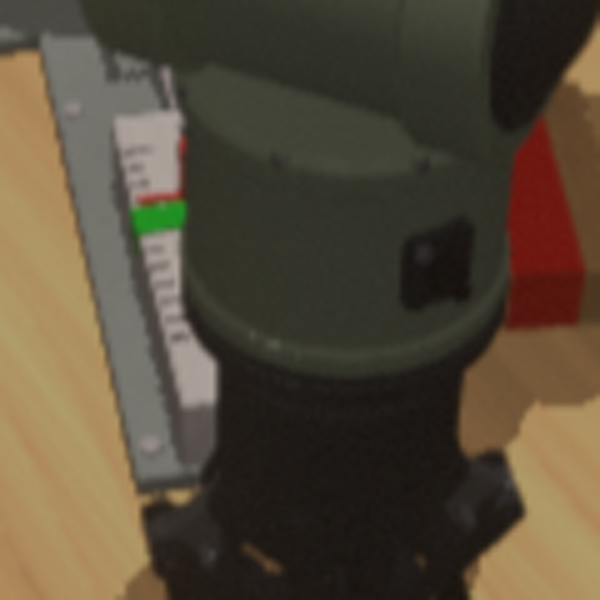

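The needle is at crop (160,199), just short of the green band, which spans rows about 206–231 with its centre near (160,218). I'll convert these to a distance.

```bash
python3 - <<'E'
from h import *
q=np.load("q.npy")
uv=np.array([[160,199],[160,206],[160,231],[160,218]])/5+[230,130]-.4
print(W2T(q,ray("scene",uv[:1],.0515))*1e3, W2T(q,ray("scene",uv[1:],.05))*1e3)
a=cv2.imread("pics/s4.png")  # green extent along column band
b,g,r=[a[:,:,i].astype(int) for i in range(3)]
m=(g>r+50)&(g>b+50)
for c in(145,155,165,175): print(c,np.flatnonzero(m[:,c])[[0,-1]], np.flatnonzero((r>g+50)[:,c])[:3],np.flatnonzero((r>g+50)[:,c])[-3:])
E
```

```text
[[ 19.52364133 -53.0032839 ]] [[ 19.98815106 -50.48131096]
 [ 22.4805739  -35.80713213]
 [ 21.19113864 -43.39823355]]
145 [208 232] [195 196 197] [199 200 201]
155 [206 230] [194 195 196] [197 198 199]
165 [205 228] [193 194 195] [196 197 198]
175 [203 228] [191 192 193] [196 197 198]
```

{"fn": "jog_arm", "kwargs": {"targets": [{"dx":0.3,"dy":0,"dz":0,"turn":0,"fingers":255},{"dx":0.6,"dy":0,"dz":0,"turn":0,"fingers":255},{"dx":0.9,"dy":0,"dz":0,"turn":0,"fingers":255},{"dx":1.1,"dy":0,"dz":0,"turn":0,"fingers":255},{"dx":1.1,"dy":0,"dz":0,"turn":0,"fingers":255}]}}

```text
time_s: 7.9
eef_pos: [0.5847, 0.0768, 0.0254]
eef_rot: [0.0, 0.819, 0.573, -0.001]
wrist_force: [-3.9, -7.4, 7.2]
gripper_width: 0.0001
finger_force: 4.0
```

```bash
python3 where.py; python3 - <<'E'
from h import *
a=vision.read_camera("scene")[:,:,::-1]
cv2.imwrite("pics/s5.png",cv2.resize(a[140:200,240:300],(600,600),interpolation=cv2.INTER_CUBIC))
E
```

```text
t 7.9 tester xy [[0.0012 0.187 ]] z 0.025445544853245912 yaw err -0.051685564278855546 F tester [np.float64(-1.0990964086774726), np.float64(-8.31193859761463), np.float64(7.236057281586304)] w 9.489801025570548e-05 tilt [-0.0008 -0.0016 -1.    ]
```

View pics/s5.png

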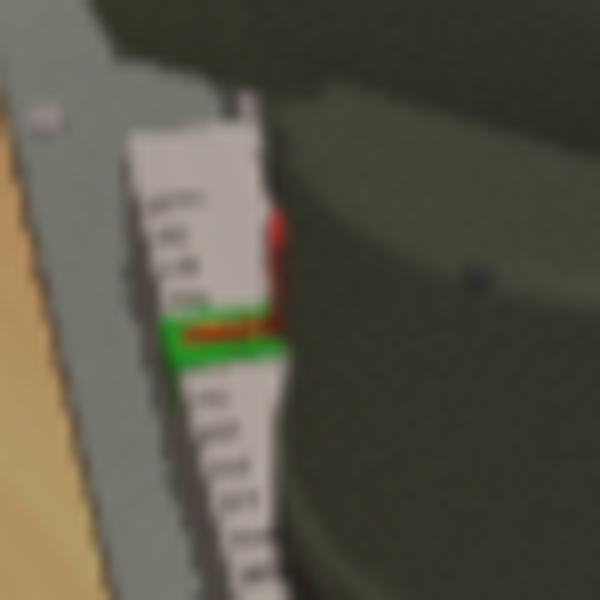

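The needle is on the band, at crop (225,330), with the band spanning rows 312–362. I'll nudge it about 1.5 mm further toward the centre and hold for more than a second.

{"fn": "jog_arm", "kwargs": {"targets": [{"dx":0.15,"dy":0,"dz":0,"turn":0,"fingers":255},{"dx":0.15,"dy":0,"dz":0,"turn":0,"fingers":255},{"dx":0.15,"dy":0,"dz":0,"turn":0,"fingers":255},{"dx":0.15,"dy":0,"dz":0,"turn":0,"fingers":255},{"dx":0.15,"dy":0,"dz":0,"turn":0,"fingers":255},{"dx":0.15,"dy":0,"dz":0,"turn":0,"fingers":255},{"dx":0.15,"dy":0,"dz":0,"turn":0,"fingers":255},{"dx":0.15,"dy":0,"dz":0,"turn":0,"fingers":255},{"dx":0.15,"dy":0,"dz":0,"turn":0,"fingers":255},{"dx":0.15,"dy":0,"dz":0,"turn":0,"fingers":255},{"dx":0.15,"dy":0,"dz":0,"turn":0,"fingers":255},{"dx":0.15,"dy":0,"dz":0,"turn":0,"fingers":255}]}}

```text
time_s: 9.15
eef_pos: [0.5852, 0.078, 0.0254]
eef_rot: [0.0, 0.819, 0.573, -0.001]
wrist_force: [-4.1, -8.5, 6.8]
gripper_width: -0.0003
finger_force: 4.3
```

{"fn": "jog_arm", "kwargs": {"targets": [{"dx":-0.3,"dy":0,"dz":0,"turn":0,"fingers":255},{"dx":-0.7,"dy":0,"dz":0,"turn":0,"fingers":255},{"dx":-1.1,"dy":0,"dz":0,"turn":0,"fingers":255},{"dx":-1.5,"dy":0,"dz":0,"turn":0,"fingers":255},{"dx":-1.9,"dy":0,"dz":0,"turn":0,"fingers":255},{"dx":-2.3,"dy":0,"dz":0,"turn":0,"fingers":255},{"dx":-2.7,"dy":0,"dz":0,"turn":0,"fingers":255},{"dx":-3.1,"dy":0,"dz":0,"turn":0,"fingers":255},{"dx":-3.4,"dy":0,"dz":0,"turn":0,"fingers":255},{"dx":-3.7,"dy":0,"dz":0,"turn":0,"fingers":255},{"dx":-3.9,"dy":0,"dz":0,"turn":0,"fingers":255},{"dx":-4.1,"dy":0,"dz":0,"turn":0,"fingers":255}]}}

```text
time_s: 10.35
eef_pos: [0.5716, 0.0405, 0.0254]
eef_rot: [0.0, 0.819, 0.574, 0.0]
wrist_force: [0.2, -4.3, 3.3]
gripper_width: 0.0003
finger_force: 2.1
```

```bash
python3 where.py
```

```text
t 10.35 tester xy [[0.0012 0.1484]] z 0.025385264958347673 yaw err -0.02280116044700812 F tester [np.float64(1.647168262683599), np.float64(-3.956647560977404), np.float64(3.283180173016293)] w 0.0003002743738267736 tilt [ 0.0002 -0.     -1.    ]
```

Next I ease the last few millimetres until the force drops off, then back off to the loop's middle.

{"fn": "jog_arm", "kwargs": {"targets": [{"dx":-0.15,"dy":0,"dz":0,"turn":0,"fingers":255},{"dx":-0.3,"dy":0,"dz":0,"turn":0,"fingers":255},{"dx":-0.45,"dy":0,"dz":0,"turn":0,"fingers":255},{"dx":-0.6,"dy":0,"dz":0,"turn":0,"fingers":255},{"dx":-0.75,"dy":0,"dz":0,"turn":0,"fingers":255},{"dx":-0.9,"dy":0,"dz":0,"turn":0,"fingers":255},{"dx":-1.05,"dy":0,"dz":0,"turn":0,"fingers":255},{"dx":-1.2,"dy":0,"dz":0,"turn":0,"fingers":255},{"dx":-1.4,"dy":0,"dz":0,"turn":0,"fingers":255},{"dx":-1.6,"dy":0,"dz":0,"turn":0,"fingers":255},{"dx":-1.8,"dy":0,"dz":0,"turn":0,"fingers":255},{"dx":-1.8,"dy":0,"dz":0,"turn":0,"fingers":255}]}}

```text
time_s: 11.55
eef_pos: [0.5652, 0.0234, 0.0253]
eef_rot: [0.0, 0.819, 0.573, -0.0]
wrist_force: [-0.4, -0.8, -0.3]
gripper_width: 0.0003
finger_force: 0.0
```

```bash
python3 where.py
```

```text
t 11.55 tester xy [[0.0011 0.1301]] z 0.025294335324112287 yaw err -0.03461910448695476 F tester [np.float64(-0.163653575877532), np.float64(-0.8600680437036866), np.float64(-0.2708480361747236)] w 0.00026574425855164976 tilt [-0.0001 -0.0002 -1.    ]
```

{"fn": "jog_arm", "kwargs": {"targets": [{"dx":0,"dy":0,"dz":-3,"turn":0,"fingers":255},{"dx":0,"dy":0,"dz":-7,"turn":0,"fingers":255},{"dx":0,"dy":0,"dz":-12,"turn":0,"fingers":255},{"dx":5,"dy":0,"dz":-15,"turn":0,"fingers":255},{"dx":10,"dy":0,"dz":-15,"turn":0,"fingers":255},{"dx":15,"dy":0,"dz":-15,"turn":0,"fingers":255},{"dx":20,"dy":0,"dz":-15,"turn":0,"fingers":255},{"dx":25,"dy":0,"dz":-15,"turn":0,"fingers":255},{"dx":28,"dy":0,"dz":-15,"turn":0,"fingers":255},{"dx":28,"dy":0,"dz":-15,"turn":0,"fingers":255},{"dx":28,"dy":0,"dz":-15,"turn":0,"fingers":255}]}}

```text
time_s: 12.65
eef_pos: [0.6606, 0.2876, 0.1747]
eef_rot: [-0.0, 0.819, 0.574, -0.0]
wrist_force: [0.8, -1.2, 0.3]
gripper_width: 0.0003
finger_force: 0.0
```

```bash
python3 where.py; python3 - <<'E'
from h import *
b=vision.read_camera("top")[:,:,::-1]
cv2.imwrite("pics/t6.png",cv2.resize(b[170:300,200:400],None,fx=4,fy=4,interpolation=cv2.INTER_CUBIC)); cv2.imwrite("pics/t6full.png",b)
E
```

```text
t 12.65 tester xy [[0.0004 0.4111]] z 0.17465328856355808 yaw err 0.0620257949949833 F tester [np.float64(1.182513172905726), np.float64(-0.8455983764564119), np.float64(0.3211251450800624)] w 0.0002971335895485547 tilt [-0.0008 -0.0003 -1.    ]
```

View pics/t6.png

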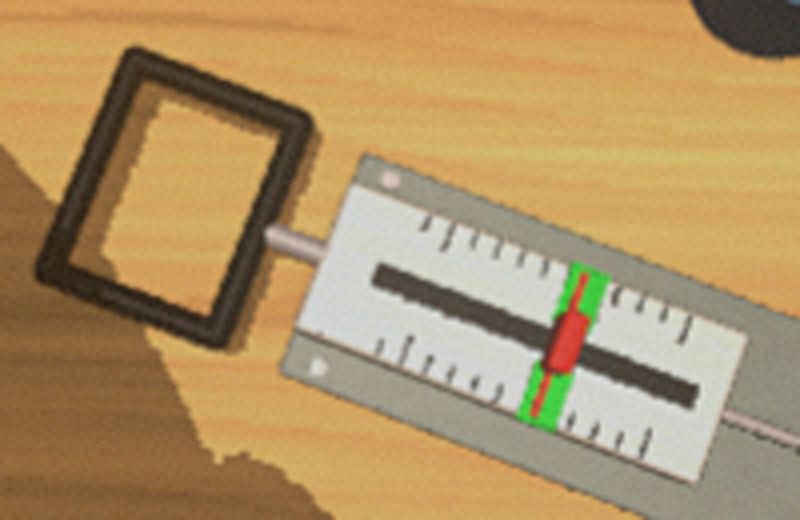

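The needle runs from (585,275) to (537,410), inside the green band. The loop's corners are at the same pixels as at the start, so the handle is home. The arm is clear, so I'm handing in.

```bash
python3 -c "
from plant import bot
print(bot.sign_off())"
```

```text
the job is handed in; nothing more can be done
None
```

The job is handed in at about 12.7 s: I zeroed the pointer, pulled it onto the green band, held it there just over a second and eased the handle home, leaving the pointer on the band; the mug, lamp and carton were not touched.

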